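# Feed a badge and hold the press plunger down

### The job

Feed the orange badge into the press: push the treadle all the way down to its stop, then let it come right back up. Then push the red palm knob down about 27 mm, so that the pointer stands in the green zone and the foot presses on the badge (never down into the red zone), and finish while holding it there, keeping still with the gripper. Leave everything else on the table where it is.

Things in the scene. Friction and masses are not known exactly. Their poses are not given: they have to be found in the camera images.
- press: blue and grey bench press, fixed, base plate 210 x 350 x 12 mm; origin at the centre of its underside, z up; yaw within 0.45 rad. In its frame: treadle at the +y end, free end towards -x; feed channel along y in the middle (floor 45 mm up, 48 mm wide, rails 6 mm high) with a brass pusher; column at the -y end with a head (top 172 mm up, y -61 to -169 mm), plunger at x 0, y -90 mm
- scale (a point): centre of the green zone on the upright white scale plate (24 mm wide, top 230 mm above the table) that stands on the head 52 mm to the press's -y of the plunger. The plunger's black pointer stands in the green zone at 23 to 31 mm of travel and in the red zone below it at 36 mm and more
- treadle_pad (a point): pressing point on top of the treadle's black tread (75 x 66 mm), moves and turns with it, 130 mm along it from the hinge axis and 8 mm above it. The hinge axis is parallel to the press's y at x 60, z 50 mm in its frame. At rest the treadle slopes up 0.4 rad and the point is about 108 mm above the table; at the stop it is level, the point 58 mm above the table and 13 mm farther to -x
- treadle (a joint): treadle angle in rad: 0 at rest (up), 0.4 at its stop (down). A spring returns it; pushing at the pad takes about 4 N at first, 10 N at the stop. It drives the brass pusher 70 mm along the channel to the press's -y, which pushes the badge into the nest under the plunger; the pusher goes back with the treadle and leaves the badge there
- badge: orange badge, disc of 44 mm diameter and 9 mm high, about 25 g, lying in the feed channel before the pusher, 40 to 70 mm short of the nest; origin at the centre of its underside
- nest (a point): centre of the nest on the channel floor, straight under the plunger, 45 mm above the table: where the badge's origin must come
- plunger (a joint): plunger travel in m: 0 at rest (up), growing downward, 0.042 at its stop. A spring pushes it back up: about 4 N at first; with a badge in the nest its foot lands on the badge at 0.018, and holding at 0.027 takes about 15 N
- palm_knob: red palm knob fixed on top of the plunger, 48 mm diameter, 18 mm high, flat top; origin at the centre of its underside, 244 mm above the table at rest
- knob_top (a point): centre of the knob's flat top, moves with the plunger; 262 mm above the table at rest
- press_foot: black round foot, 28 mm diameter, on its own light spring at the plunger's lower end; origin at the centre of its underside, 72 mm above the table at rest
- mug: yellow mug, 76 mm diameter, 85 mm high, bystander; origin at the centre of its underside
- glue: white glue bottle, 56 mm diameter, 130 mm high, bystander; origin at the centre of its underside
- tape: amber roll of tape lying flat, 90 mm diameter, 24 mm high, bystander; origin at the centre of its underside
- tray: green open tray, 140 x 110 x 35 mm, bystander; origin at the centre of its underside
- pencil_case: orange pencil case, 65 x 150 x 45 mm, bystander; origin at the centre of its underside
- pin_jar: clear jar with steel cap, 60 mm diameter, 70 mm high, bystander; origin at the centre of its underside
- done_badge: blue finished badge, 44 mm diameter and 9 mm high, lying on the press's base plate on the +x side of the channel, bystander; origin at the centre of its underside
There are look-alikes about, which are no part of the job. Of the things shaped like the badge, the orange one is meant.

How it is judged:
By the outcome, as a careful person would: the job done as asked, in the order asked, and still so for the second after the job is handed in, while the arm keeps its last pose, push and grip.
It also fails if it takes over 40 s, if anything falls off the work surface, if the arm or the gripper's body presses on something with over 40 N, if the wrist force passes 120 N, or if a joint passes its speed limit or range.

### The arm

A 7-joint arm with a two-finger parallel gripper is mounted at the origin on the work surface. World frame = base frame: x ahead of the robot, y to its left, z up, the work surface at z = 0. Lengths are in m, angles in rad, forces in N, time in s.
With the tool pointing down it reaches from about 0.4 to 0.875 m from the base axis. Payload 19.3 kg.
Tool frame: the origin (TCP) lies midway between the tips of the shut fingers; the grasp point (between the pads) lies 19 mm behind it; z points along the fingers, y is the line along which they close (so a half turn about z gives the same grasp; the last joint's range is limited). The gripper opens to 85 mm and grips with 20 to 120 N. Pads are 22 mm wide; open, the fingers measure 114 mm over their backs; the gripper's body (76 mm by 85 mm) begins 54 mm behind the grasp point. The pads swing forward as they close: fully open they stand 13 mm farther back than shut.
Start: joints at [1.159, 0.521, -0.036, 1.599, 0.021, 1.021, -0.113], TCP at [0.209, -0.589, 0.231] pointing down, gripper open.
Joint ranges: [-2.91, 2.91], [-0.3, 2.13], [-1.5, 1.42], [0.17, 2.43], [-1.26, 4.41], [0.16, 1.93], [-2.52, 2.52]. Speed limits (rad/s): [1.89, 1.89, 2.39, 2.39, 3.01, 3.01, 3.01].

### API

Orientations are given as [roll, pitch, yaw] about the fixed x, y, z axes, in that order (R = Rz(yaw) Ry(pitch) Rx(roll)).
In Python, from workcell import telemetry, grab_frame, calibration, bot, outline_of, landmark_of gives the robot as it stands. The module is installed in compiled form; this text tells all that it offers.
- The arm moves only by the shell command python3 -m inch 'ROWS' [FORCE]. ROWS is JSON, a list of rows, each a list of 7 numbers: the shift along the tool's x, y, z in m, then the turn, a rotation vector about the tool's x, y, z in rad, then the closure, from 0 (fully open) to 1 (shut). A call has 1 to 5 rows; each row shifts and turns the commanded pose from where the row before left it, along the tool's axes as they then stand; what a row does not reach is not made up. A row lasts 1/10 s, in which the tool goes at most 50 mm and 8.59 degrees, less where a joint would pass 70% of its speed; a pose out of reach is approached as far as the arm can. A call is refused whole if a number of a shift passes 0.05 or a number of a turn 0.15, either way. A call with a gripper value outside its range is refused whole. The fingers move at their own pace and stop on an object; FORCE is the grip in N (left out, the last holds). Time passes only in rows, so rows that do not move let the fingers close. It gives the time, the measured TCP pose, the force, the opening and the grip force at its end, in the units of the state.
- telemetry.observe(): the state, without advancing time (a new reading comes with each control period).
- grab_frame(name): name is "side" or "top" or "wrist"; returns the picture (420x560x3 uint8, red, green, blue); there is no depth.
- calibration(name): a dict with "fovy" (degrees; the focal length in pixels is half the picture's height over the tangent of half this angle, whatever the lens; pixels are square), "cx", "cy" (the principal point, pixels), "dist" ([k1, k2, p1, p2, k3] as OpenCV has them; the pictures are not rectified), "pose" (4x4, takes a point from camera to world coordinates). Camera axes: x right, y down, z forward; pixel columns grow to the right and rows downward; lengths in m; the calibration is good to about 2 mm. A picture is of the moment at which its call begins: read the wrist's pose just before it. calibration takes no time and is no camera call; for the wrist camera it gives the pose at the moment of the call.
- bot.job_done(): hands the job in; it is judged then, once.
Trained networks look in the newest picture that a camera, given by its name, has taken for a name from the list of things; names that differ only in an ending like _2 or _b are one class to them, and where a whole thing is asked for, a point or a joint stands for the part that bears it (a point fixed in the world has none). Each returns a list of dicts, best first, with "score" (0 to 1); they miss things now and then, are a little off and sometimes report something else, mostly with a low value. They report only what shows in the picture. A call takes as long as a camera call. They do not tell look-alikes from the thing itself.
- outline_of(label, camera): "region" (420x560 bool, what is visible of it) and "rect" ([left, top, right, bottom] in pixels, round what is visible of it).
- landmark_of(label, camera): "xy" ([column, row] in pixels: a listed point, or the origin of a listed thing).
The state is a dict: "clock": time; "qpos": joint angles; "qd": joint speeds; "joint_efforts": joint torques, N m; "position": TCP position; "tool_rot": TCP orientation; "force": force on the tool from outside, world axes, zero at the start; "moment": the same for the moment, N m; "grip_width": finger opening in m; "finger_force": force on a finger pad.
Only numpy, scipy, OpenCV 4.12 (cv2) and the standard library are available. Lean on these libraries where they do the work, as an engineer would, in place of code of your own. Each camera call takes 0.05 s, during which the arm holds its last target. There are 200 camera calls.

## Working session

There is one attempt and no reset: what is moved stays moved. The work goes in short steps, Python scripts to look and compute and a shell command to move; the robot and the scene stay as the last step left them, time stands still between calls to the robot, and variables do not carry over. Pictures are saved under pics/ and viewed, at most 10 in all, crops included, and the job is handed in when it is done.

```bash
mkdir -p pics; cat > h.py <<'E'
import numpy as np, cv2
from workcell import telemetry, grab_frame, calibration, bot, outline_of, landmark_of
def K(c):
    f=210/np.tan(np.radians(c["fovy"])/2); return np.array([[f,0,c["cx"]],[0,f,c["cy"]],[0,0,1.]])
def ray(c,xy):
    u=cv2.undistortPoints(np.array([[xy]],float),K(c),np.array(c["dist"],float))[0,0]
    P=np.array(c["pose"]); d=P[:3,:3]@np.array([u[0],u[1],1]); return P[:3,3],d
def at_z(c,xy,z):
    o,d=ray(c,xy); return o+d*(z-o[2])/d[2]
def proj(c,p):
    P=np.linalg.inv(np.array(c["pose"])); r=cv2.Rodrigues(P[:3,:3])[0]
    return cv2.projectPoints(np.array(p,float).reshape(-1,1,3),r,P[:3,3],K(c),np.array(c["dist"],float))[0][:,0]
E
python3 - <<'E'
from h import *
ims=[]
for n in("side","top"):
    im=grab_frame(n); cv2.imwrite(f"pics/{n}0.png",im[...,::-1]); c=calibration(n)
    print(n,np.round(c["pose"],3).tolist())
    for l in("knob_top","treadle_pad","nest","scale","badge","press","press_foot"):
        for r in landmark_of(l,n)[:2]: print(l,np.round(r["xy"],1),round(r["score"],2))
E
```

```text
side [[-0.896, -0.232, 0.379, 0.066], [-0.444, 0.51, -0.737, 0.796], [-0.022, -0.828, -0.56, 0.8], [0.0, 0.0, 0.0, 1.0]]
knob_top [249.7 233.7] 0.63
knob_top [247.1 169.3] 0.55
treadle_pad [217.3 269.7] 0.96
nest [247.5 235.4] 0.59
scale [258.9 180.7] 0.67
scale [292.  392.9] 0.36
badge [301.5 280.7] 0.54
badge [240.3 242.4] 0.43
press [236.  267.3] 0.79
press_foot [251.5 227.2] 0.55
top [[-0.026, -0.987, 0.156, 0.229], [-1.0, 0.024, -0.01, -0.016], [0.006, -0.157, -0.988, 1.779], [0.0, 0.0, 0.0, 1.0]]
knob_top [287.7 175.7] 0.73
treadle_pad [226.  196.8] 0.98
treadle_pad [303.4 180.6] 0.57
nest [287.9 192.4] 0.87
scale [298.9 181.5] 0.58
badge [270.3 238.1] 0.68
badge [270.9 187.6] 0.41
press [263.7 188.8] 0.89
press [286.8 193.4] 0.51
```

View pics/top0.png

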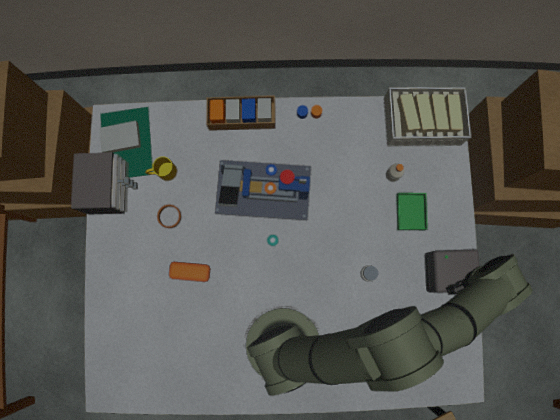

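View pics/side0.png

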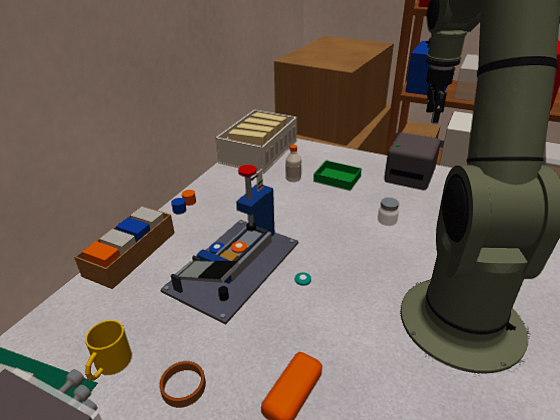

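Top view: the orange disc in the channel at (270,188) is the badge. It could be confused with the blue done badge (271,170), the teal disc on the table (272,240), and the orange and blue cylinders (317,112) and (302,112). Next I'll fit the press pose and check it in one crop.

```bash
cat > fit.py <<'E'
from h import *
from scipy.optimize import least_squares
L={"knob":(0,-.09,.262),"pad":(.06-.13*np.cos(.4)-.008*np.sin(.4),.0,.108),"nest":(0,-.09,.045),"scale":(0,-.142,.2)}
def W(p,q):
    c,s=np.cos(p[2]),np.sin(p[2]); q=np.atleast_2d(q); return np.c_[p[0]+c*q[:,0]-s*q[:,1],p[1]+s*q[:,0]+c*q[:,1],q[:,2]]
E
python3 - <<'E'
from fit import *
ct,cs=calibration("top"),calibration("side")
# base plate outline segmentation in top view
im=cv2.imread("pics/top0.png")
r=outline_of("press","top") if grab_frame("top") is not None else []
m=r[0]["region"].astype(np.uint8); print(r[0]["score"],r[0]["rect"])
cn=max(cv2.findContours(m,0,1)[0],key=cv2.contourArea)
print(cv2.minAreaRect(cn))
obs=[(ct,"knob",(287.7,175.7)),(cs,"knob",(247.1,169.3))]
box=cv2.boxPoints(cv2.minAreaRect(cn))
print(np.round([at_z(ct,b,.006) for b in box],3))
# yaw/offset using knob, nest in top, pad y free
def res(p):
    e=[]
    for c,n,xy in obs: e+=list((proj(c,W(p,L[n]))[0]-xy))
    cr=proj(ct,W(p,[(a*.105,b*.175,.012) for a,b in((1,1),(1,-1),(-1,-1),(-1,1))]))
    for k in cr: e+=list((k-box[np.argmin(np.linalg.norm(box-k,axis=1))])*.7)
    e+=list(proj(ct,W(p,(L["pad"][0],p[3],.108)))[0]-(226,196.8)); e+=list(proj(cs,W(p,(L["pad"][0],p[3],.108)))[0]-(217.3,269.7))
    return e
s=least_squares(res,[.6,.1,0,.1],loss="soft_l1"); p=s.x; print(p,np.round(s.fun,1))
print("knob",W(p,L["knob"]),"pad",W(p,(L["pad"][0],p[3],.108)))
print("badge",at_z(ct,(270.5,187.8),.054))
def draw(im,c,x0,y0,w,h,k):
    o=cv2.resize(im[y0:y0+h,x0:x0+w],None,fx=k,fy=k,interpolation=2)
    for q in [(a*.105,b*.175,.012) for a in(1,-1) for b in(1,-1)]+[L["knob"],L["nest"],L["scale"],(L["pad"][0],p[3],.108),(.06,.175,.05),(.06,.1,.05)]:
        u=(proj(c,W(p,q))[0]-(x0,y0)+.5)*k; cv2.circle(o,tuple(int(v) for v in u),3,(0,255,255),1)
    return o
a=draw(cv2.imread("pics/top0.png"),ct,205,150,120,80,5); b=draw(cv2.imread("pics/side0.png"),cs,155,155,150,170,3)
cv2.imwrite("pics/c1.png",np.hstack([cv2.resize(a,(400,267))[:267],]) if 0 else np.vstack([np.hstack([np.pad(cv2.resize(a,(390,260)),((0,250),(0,0),(0,0))),b[:510,:400]])]))
E
```

```text
0.88 [216.7, 155.5, 311.7, 220.3]
((262.974609375, 189.85533142089844), (94.68732452392578, 55.28771209716797), 4.085616588592529)
[[ 0.489  0.245  0.006]
 [ 0.703  0.23   0.006]
 [ 0.667 -0.131  0.006]
 [ 0.455 -0.109  0.006]]
[ 0.58195617  0.05728771 -0.11609881  0.12436575] [-0.4  0.1 -0.  -1.8  1.9 -1.  -0.3 -0.1 -0.8 -0.5  0.1 -1.7 -0.6  0.4
  1.3  0.4]
knob [[ 0.57153074 -0.03210642  0.262     ]] pad [[0.53393232 0.18809705 0.108     ]]
badge [0.57489115 0.02850011 0.054     ]
```

View pics/c1.png

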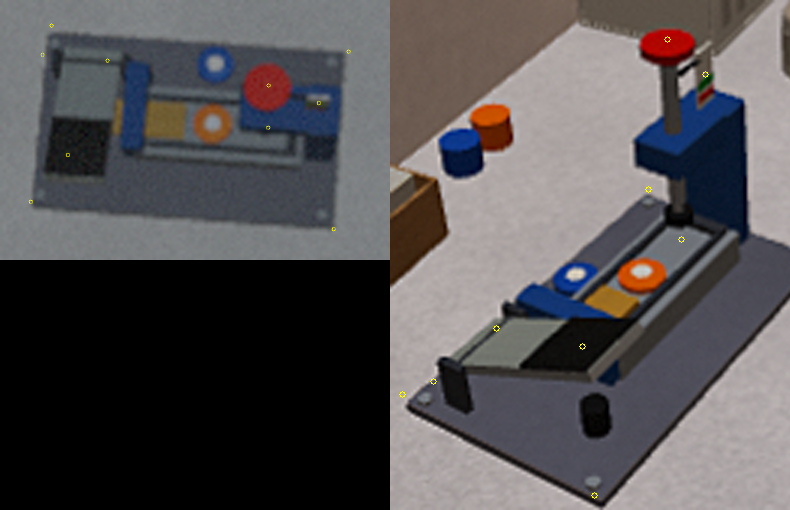

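The picture shows the orange badge with a white centre in the channel at top (270,188), just ahead of the brass pusher. The fitted plate corners are up to 3 px off, so I'll refit with corners read from the picture.

```bash
python3 - <<'E'
from fit import *
ct,cs=calibration("top"),calibration("side")
C=[(1,1),(1,-1),(-1,-1),(-1,1)]
bt=[(219.8,160.5),(310.5,166.6),(307.5,220.2),(215.5,213.1)]
def res(p):
    e=[]
    for c,n,xy in [(ct,"knob",(287.2,176)),(cs,"knob",(247.3,169.3)),(ct,"nest",(287.9,192.4))]: e+=list(proj(c,W(p,L[n]))[0]-xy)
    for (a,b),u in zip(C,bt): e+=list(proj(ct,W(p,(a*.105,b*.175,.012)))[0]-u)
    for (a,b),u in [((1,1),(160.7,290.7)),((-1,1),(226.3,323.7))]: e+=list(proj(cs,W(p,(a*.105,b*.175,.012)))[0]-u)
    for c,u in((ct,(226,196.8)),(cs,(217.3,269.7))): e+=list(proj(c,W(p,(L["pad"][0],p[3],.108)))[0]-u)
    return e
s=least_squares(res,[.6,.1,0,.1],loss="soft_l1"); p=s.x; print(p,np.round(s.fun,1)); np.save("p.npy",p)
print("knob",W(p,L["knob"]),"pad",W(p,(L["pad"][0],p[3],.108)),"scale",W(p,L["scale"]))
# 2-view knob triangulation
o1,d1=ray(ct,(287.2,176));o2,d2=ray(cs,(247.3,169.3))
t=np.linalg.lstsq(np.c_[d1,-d2],o2-o1,rcond=None)[0];print(o1+d1*t[0],o2+d2*t[1])
o=telemetry.observe(); print({k:np.round(o[k],3).tolist() for k in("clock","position","tool_rot","grip_width","force")})
E
python3 -m inch '[[0,0,-0.03,0,0,0,1],[0,0,-0.03,0,0,0,1]]'
```

```text
[ 0.57748693  0.05856629 -0.0955526   0.12330642] [-0.2  0.6  0.5 -1.4 -1.2 -2.9 -0.4 -1.1  0.4 -0.9 -0.   0.2 -1.4  0.7
 -0.4 -2.9 -0.4 -3.  -0.3  2.4  4.1  1.1]
knob [[ 0.56890028 -0.03102316  0.262     ]] pad [[0.5266847  0.18730689 0.108     ]] scale [[ 0.5639391  -0.08278595  0.2       ]]
[ 0.57203033 -0.03193494  0.2568752 ] [ 0.57133653 -0.03225765  0.25672195]
{'clock': 0.9, 'position': [0.209, -0.589, 0.231], 'tool_rot': [3.142, 0.0, 0.342], 'grip_width': 0.085, 'force': [-0.293, -0.579, -0.938]}
clock: 1.1
position: [0.2093, -0.5885, 0.2916]
tool_rot: [-3.14, 0.0, 0.342]
force: [0.0, -0.7, 1.2]
grip_width: 0.0594
finger_force: 0.0
```

```bash
python3 -m inch '[[0,0,-0.01,0,0,0.1,1],[0,0,-0.01,0,0,0.1,1],[0,0,-0.01,0,0,0.1,1],[0,0,0,0,0,0.1,1],[0,0,0,0,0,0.0375,1]]' && python3 -m inch '[[0.03,-0.03,0,0,0,0,1],[0.03,-0.03,0,0,0,0,1],[0.03,-0.03,0,0,0,0,1],[0.03,-0.03,0,0,0,0,1],[0.03,-0.03,0,0,0,0,1]]' && python3 -m inch '[[0.03,-0.04,0,0,0,0,1],[0.03,-0.04,0,0,0,0,1],[0.03,-0.04,0,0,0,0,1],[0.03,-0.04,0,0,0,0,1],[0,0,0,0,0,0,1]]'
```

```text
clock: 1.6
position: [0.2095, -0.5889, 0.3216]
tool_rot: [3.141, -0.0, -0.1]
force: [0.2, 0.5, 0.8]
grip_width: -0.0002
finger_force: 0.0
clock: 2.1
position: [0.3743, -0.4526, 0.3215]
tool_rot: [3.141, -0.0, -0.096]
force: [0.4, -1.5, 0.3]
grip_width: 0.0002
finger_force: 0.0
clock: 2.6
position: [0.5123, -0.2997, 0.3211]
tool_rot: [-3.139, -0.001, -0.087]
force: [-0.3, -0.5, 0.8]
grip_width: -0.0001
finger_force: 0.0
```

```bash
python3 -m inch '[[-0.003,-0.04,0,0,0,0,1],[-0.003,-0.04,0,0,0,0,1],[-0.003,-0.04,0,0,0,0,1],[-0.003,-0.04,0,0,0,0,1],[-0.003,-0.04,0,0,0,0,1]]' && python3 -m inch '[[-0.003,-0.04,0,0,0,0,1],[-0.003,-0.04,0,0,0,0,1],[-0.003,-0.04,0,0,0,0,1],[-0.003,-0.04,0,0,0,0,1],[-0.003,-0.04,0,0,0,0,1]]' && python3 -m inch '[[-0.002,-0.043,0.04,0,0,0,1],[-0.002,-0.043,0.04,0,0,0,1],[0,0,0.03,0,0,0,1],[0,0,0.03,0,0,0,1],[0,0,0,0,0,0,1]]' && python3 - <<'E'
from fit import *
for n in("wrist","side","top"):
    im=grab_frame(n); c=calibration(n); cv2.imwrite(f"pics/{n}1.png",im[...,::-1])
    for r in landmark_of("treadle_pad",n)[:2]:
        print(n,np.round(r["xy"],1),round(r["score"],2),np.round(at_z(c,r["xy"],.108),4))
    for r in landmark_of("knob_top",n)[:2]:
        print(n,"knob",np.round(r["xy"],1),round(r["score"],2),np.round(at_z(c,r["xy"],.262),4))
E
```

```text
clock: 3.1
position: [0.5118, -0.1041, 0.3215]
tool_rot: [3.142, -0.0, -0.096]
force: [1.3, 0.8, 0.1]
grip_width: 0.0004
finger_force: 0.0
clock: 3.6
position: [0.5161, 0.0965, 0.3215]
tool_rot: [-3.142, -0.0, -0.096]
force: [-0.2, -0.5, 0.5]
grip_width: 0.0
finger_force: 0.0
clock: 4.1
position: [0.5182, 0.1676, 0.1902]
tool_rot: [3.139, 0.005, -0.095]
force: [-0.4, -0.7, 1.3]
grip_width: 0.0002
finger_force: 0.0
wrist [262.  202.8] 0.94 [0.5341 0.1821 0.108 ]
wrist knob [504.7 127.1] 0.25 [0.5893 0.1086 0.262 ]
side [218.7 267.4] 0.83 [0.5389 0.1802 0.108 ]
side knob [250.2 170.7] 0.95 [ 0.5562 -0.021   0.262 ]
top [284.7 192. ] 0.64 [ 0.5476 -0.0231  0.108 ]
top knob [289.8 172.6] 0.53 [ 0.582  -0.0406  0.262 ]
```

View pics/wrist1.png

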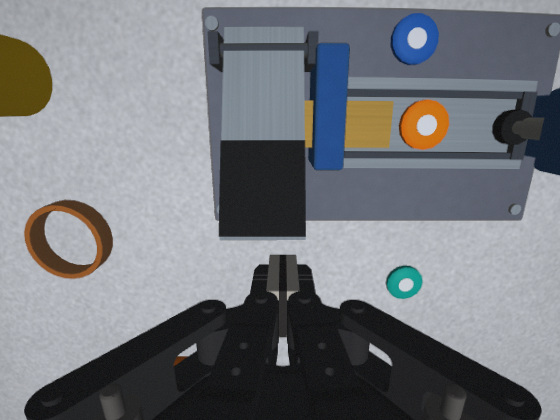

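The wrist view shows the tread at (262,190), the orange badge at (425,125) ahead of the pusher, and a clear channel to the nest. Next I move over the pad and go down.

```bash
python3 -m inch '[[0.0145,-0.016,0,0,0,0,1],[0,0,0.035,0,0,0,1],[0,0,0.03,0,0,0,1],[0,0,0.01,0,0,0,1],[0,0,0,0,0,0,1]]' && python3 -m inch '[[0,0,0.005,0,0,0,1],[-0.002,0,0.006,0,0,0,1],[-0.003,0,0.007,0,0,0,1],[-0.003,0,0.007,0,0,0,1],[0,0,0,0,0,0,1]]'
```

```text
clock: 5.05
position: [0.5353, 0.1825, 0.1176]
tool_rot: [3.141, 0.002, -0.096]
force: [-0.2, -0.1, 1.4]
grip_width: -0.0
finger_force: 0.0
clock: 5.55
position: [0.5283, 0.1837, 0.0935]
tool_rot: [-3.141, -0.002, -0.096]
force: [3.1, 0.6, 4.6]
grip_width: -0.0002
finger_force: 2.9
```

```bash
python3 -m inch '[[-0.003,0,0.008,0,0,0,1],[-0.002,0,0.008,0,0,0,1],[-0.001,0,0.007,0,0,0,1],[-0.001,0,0.005,0,0,0,1],[0,0,0,0,0,0,1]]' && python3 -m inch '[[0,0,0.003,0,0,0,1],[0,0,0.002,0,0,0,1],[0,0,0.002,0,0,0,1],[0,0,0,0,0,0,1]]'
```

```text
clock: 6.05
position: [0.522, 0.1843, 0.0659]
tool_rot: [-3.141, -0.002, -0.096]
force: [3.7, -0.5, 8.7]
grip_width: 0.0001
finger_force: 4.4
clock: 6.45
position: [0.5214, 0.1844, 0.0591]
tool_rot: [-3.141, -0.001, -0.096]
force: [-1.2, -0.1, 9.8]
grip_width: 0.0001
finger_force: 4.9
```

```bash
python3 -m inch '[[0,0,0.001,0,0,0,1],[0,0,0.001,0,0,0,1],[0,0,0,0,0,0,1]]'; python3 -m inch '[[0,0,0.001,0,0,0,1],[0,0,0.001,0,0,0,1],[0,0,0,0,0,0,1]]'
```

```text
clock: 6.75
position: [0.5214, 0.1844, 0.0579]
tool_rot: [-3.141, -0.001, -0.096]
force: [-6.0, -1.4, 25.0]
grip_width: -0.0002
finger_force: 12.0
clock: 7.05
position: [0.5215, 0.1845, 0.0575]
tool_rot: [-3.141, -0.002, -0.096]
force: [-16.1, -6.8, 61.1]
grip_width: -0.0001
finger_force: 30.7
```

Firm stop reached at z 0.0577. Now I let it come back up along the reverse arc and check.

```bash
python3 -m inch '[[0,0,-0.006,0,0,0,1],[0.001,0,-0.008,0,0,0,1],[0.002,0,-0.01,0,0,0,1],[0.003,0,-0.01,0,0,0,1],[0.004,0,-0.01,0,0,0,1]]' && python3 -m inch '[[0.003,0,-0.012,0,0,0,1],[0,0,-0.04,0,0,0,1],[0,0,-0.04,0,0,0,1],[0,0,0,0,0,0,1]]' && python3 - <<'E'
from fit import *
for n in("wrist",):
    im=grab_frame(n); c=calibration(n); cv2.imwrite(f"pics/{n}2.png",im[...,::-1])
    for l,z in(("badge",.045),("nest",.045),("treadle_pad",.108),("press_foot",.072)):
      for r in landmark_of(l,n)[:2]:
        print(l,np.round(r["xy"],1),round(r["score"],2),np.round(at_z(c,r["xy"],z),4))
E
```

```text
clock: 7.55
position: [0.5309, 0.1834, 0.0995]
tool_rot: [-3.141, -0.0, -0.096]
force: [-1.8, -0.4, 4.8]
grip_width: -0.0
finger_force: 2.4
clock: 7.95
position: [0.5357, 0.1837, 0.1955]
tool_rot: [-3.138, -0.006, -0.096]
force: [-0.5, 0.1, -0.3]
grip_width: 0.0001
finger_force: 0.0
badge [421.1 293. ] 0.93 [0.4146 0.0418 0.045 ]
badge [498.5 143. ] 0.72 [ 0.5706 -0.0266  0.045 ]
nest [498. 146.] 0.79 [ 0.5678 -0.0264  0.045 ]
treadle_pad [284.7 220.5] 0.71 [0.534  0.1816 0.108 ]
press_foot [514.6 149. ] 0.8 [ 0.5679 -0.0229  0.072 ]
```

View pics/wrist2.png

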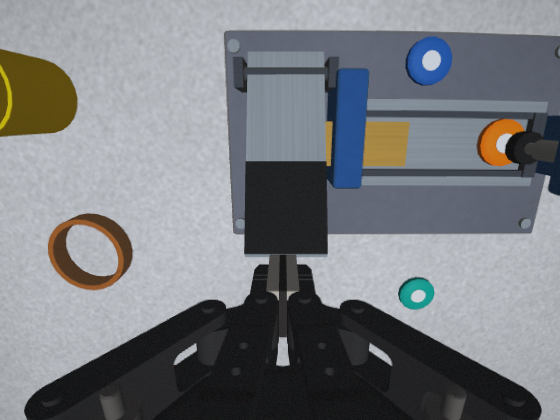

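The badge is in the nest at (498,143) and the treadle is back up. Next I rise and move near the knob.

```bash
python3 -m inch '[[0,0,-0.05,0,0,0,1],[0,0,-0.05,0,0,0,1],[0,0,-0.05,0,0,0,1],[0,0,0,0,0,0,1]]' && python3 -m inch '[[0.004,0.042,0,0,0,0,1],[0.004,0.042,0,0,0,0,1],[0.004,0.042,0,0,0,0,1],[0.004,0.042,0,0,0,0,1],[0.004,0.042,0,0,0,0,1]]' && python3 -m inch '[[0,0,0,0,0,0,1],[0,0,0,0,0,0,1]]' && python3 - <<'E'
from fit import *
im=grab_frame("wrist"); c=calibration("wrist"); cv2.imwrite("pics/wrist3.png",im[...,::-1])
for l,z in(("knob_top",.262),("nest",.045),("scale",.2)):
  for r in landmark_of(l,"wrist")[:2]:
    print(l,np.round(r["xy"],1),round(r["score"],2),np.round(at_z(c,r["xy"],z),4))
for r in outline_of("palm_knob","wrist")[:1]:
  m=np.argwhere(r["region"]); print(r["rect"],m.mean(0)[::-1])
E
```

```text
clock: 8.6
position: [0.5354, 0.1838, 0.3457]
tool_rot: [-3.138, -0.007, -0.096]
force: [0.9, -0.1, -0.9]
grip_width: 0.0004
finger_force: 0.0
clock: 9.1
position: [0.5332, -0.0298, 0.3394]
tool_rot: [3.141, 0.001, -0.096]
force: [0.7, 0.1, 0.2]
grip_width: 0.0001
finger_force: 0.0
clock: 9.3
position: [0.5334, -0.0288, 0.3394]
tool_rot: [-3.142, 0.002, -0.098]
force: [0.2, 1.5, 0.3]
grip_width: 0.0001
finger_force: 0.0
knob_top [276.  174.6] 0.94 [ 0.5706 -0.0265  0.262 ]
nest [452.3 301.7] 0.36 [ 0.2893 -0.2915  0.045 ]
scale [333.5 163.6] 0.76 [ 0.5646 -0.0781  0.2   ]
[243.0, 143.6, 327.8, 206.8] [277.46095791 173.04702467]
```

View pics/wrist3.png

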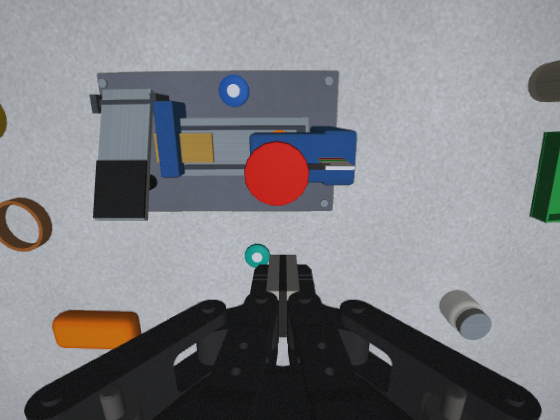

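The knob (276,174) is at about (0.571,-0.027), 37 mm ahead of the tool. I move over it and descend.

```bash
python3 -m inch '[[0.0365,-0.005,0,0,0,0,1],[0,0,0.035,0,0,0,1],[0,0,0.03,0,0,0,1],[0,0,0,0,0,0,1]]' && python3 -m inch '[[0,0,0.003,0,0,0,1],[0,0,0,0,0,0,1],[0,0,0,0,0,0,1]]' && python3 -m inch '[[0,0,0.003,0,0,0,1],[0,0,0,0,0,0,1]]' && python3 -m inch '[[0,0,0.003,0,0,0,1],[0,0,0.003,0,0,0,1],[0,0,0,0,0,0,1]]'
```

```text
clock: 9.95
position: [0.5689, -0.0259, 0.2719]
tool_rot: [3.141, 0.006, -0.094]
force: [-0.4, 0.0, 0.5]
grip_width: 0.0001
finger_force: 0.0
clock: 10.25
position: [0.571, -0.0265, 0.2736]
tool_rot: [-3.141, -0.002, -0.096]
force: [0.1, -0.4, 0.4]
grip_width: 0.0
finger_force: 0.0
clock: 10.45
position: [0.5705, -0.0267, 0.2694]
tool_rot: [-3.142, -0.0, -0.096]
force: [-0.4, -1.0, 0.5]
grip_width: -0.0001
finger_force: 0.0
clock: 10.75
position: [0.5703, -0.0266, 0.2627]
tool_rot: [3.142, 0.001, -0.096]
force: [-0.2, -0.2, -0.6]
grip_width: 0.0001
finger_force: 0.0
```

```bash
python3 -m inch '[[0,0,0.004,0,0,0,1],[0,0,0.004,0,0,0,1],[0,0,0.004,0,0,0,1],[0,0,0.004,0,0,0,1],[0,0,0,0,0,0,1]]' && python3 -m inch '[[0,0,0.003,0,0,0,1],[0,0,0.003,0,0,0,1],[0,0,0.003,0,0,0,1],[0,0,0,0,0,0,1],[0,0,0,0,0,0,1]]'
```

```text
clock: 11.25
position: [0.5706, -0.0266, 0.2469]
tool_rot: [-3.142, -0.0, -0.096]
force: [-2.0, 0.4, 8.0]
grip_width: -0.0003
finger_force: 3.4
clock: 11.75
position: [0.5706, -0.0266, 0.2387]
tool_rot: [3.142, -0.001, -0.096]
force: [-4.9, 0.2, 14.2]
grip_width: 0.0001
finger_force: 6.7
```

```bash
python3 -m inch '[[0,0,0.002,0,0,0,1],[0,0,0.0015,0,0,0,1],[0,0,0,0,0,0,1],[0,0,0,0,0,0,1]]' && python3 - <<'E'
from fit import *
im=grab_frame("side"); cv2.imwrite("pics/side2.png",cv2.resize(im[150:290,170:320],None,fx=4,fy=4,interpolation=2)[...,::-1])
im=grab_frame("wrist"); cv2.imwrite("pics/w4.png",im[...,::-1])
E
```

```text
clock: 12.15
position: [0.5706, -0.0266, 0.2353]
tool_rot: [3.142, -0.001, -0.096]
force: [-5.6, -1.1, 15.3]
grip_width: -0.0002
finger_force: 7.6
```

View pics/side2.png

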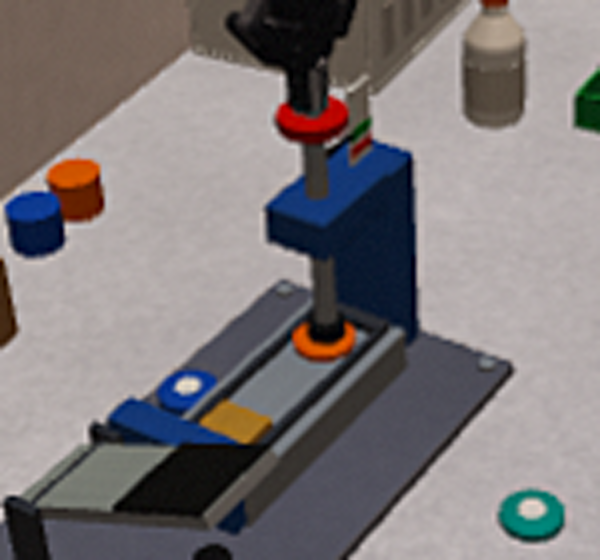

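View pics/w4.png

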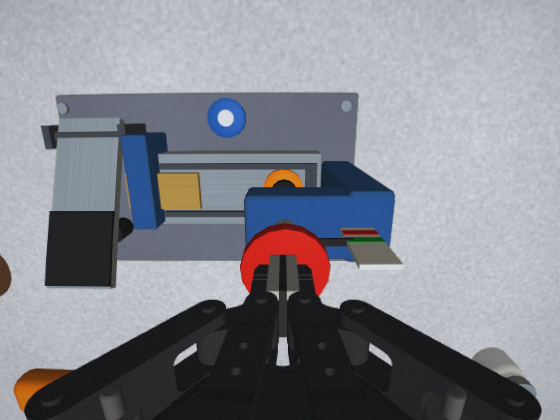

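The foot rests centred on the orange badge (side crop 323,335). The pointer stands at the green band (wrist view 350,239), clear of the red. Force is 15.3 N and travel about 27 mm, so I hand it in.

```bash
python3 -m inch '[[0,0,0,0,0,0,1],[0,0,0,0,0,0,1],[0,0,0,0,0,0,1]]' && python3 -c "from workcell import bot; print(bot.job_done())"
```

```text
clock: 12.55
position: [0.5706, -0.0266, 0.2354]
tool_rot: [-3.142, -0.001, -0.096]
force: [-5.1, 0.5, 15.3]
grip_width: -0.0005
finger_force: 7.6
the job is handed in; nothing more can be done
None
```

I handed the job in at 12.6 s: the orange badge is in the nest, the treadle is back up, and the gripper holds the knob still about 27 mm down at 15 N, pointer in the green zone; wrist force peaked at about 64 N at the treadle stop, and no verdict was returned.

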